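Store the stain bottle, break the lid stay and shut the chest

ROBOT

A 7-joint arm with a two-finger parallel gripper is mounted at the origin on a cart in front of the work surface, level with it; the furniture and walls round the work are solid. World frame = base frame: x ahead of the robot, y to its left, z up, the work surface at z = 0. Lengths are in mm, angles in rad, forces in N, time in s.
With the tool pointing down it reaches from about 400 to 875 mm from the base axis. Payload 4.4 kg.
Tool frame: the origin (TCP) lies at the very end of the fingers, on their centre line; the grasp point (between the pads) lies 19 mm behind it; z points along the fingers, y is the line along which they close (so a half turn about z gives the same grasp; the last joint's range is limited). The gripper opens to 85 mm and grips with 20 to 120 N. Pads are 22 mm wide; open, the fingers measure 114 mm over their backs; the gripper's body (76 mm by 85 mm) begins 54 mm behind the grasp point. The pads swing forward as they close: fully open they stand 13 mm farther back than shut.
Start: joints at [1.13, 0.628, 0.038, 1.517, -0.027, 0.996, -0.02], TCP at [237.984, -604.881, 231.313] pointing down, gripper open.
Joint ranges: [-3.06, 3.06], [-0.37, 2.12], [-1.25, 1.32], [0.18, 2.47], [-1.1, 4.24], [0.23, 1.98], [-2.94, 2.94]. Speed limits (rad/s): [2.57, 2.57, 3.14, 3.14, 3.14, 3.14, 3.14].

INTERFACE

Orientations are given as a rotation vector (axis times angle).
In Python, from station import bot, optics gives the robot as it stands.
- The arm moves only by the tool arm_command, never from a script. Its argument "targets" is a list of rows, each a list of 5 numbers: the shift along the tool's x, y, z as a fraction of full scale, then the turn about the tool's z as a fraction of full scale, then the closure, from 0 (fully open) to 1 (shut). In form: [[x, y, z, roll, claw], ...]. A call has 1 to 10 rows; each row is the pose to reach, as a shift and turn from the pose commanded when the call began, along the tool's axes at that moment; what a row does not reach only later rows make up. Full scale, the value 1, is 0.5 m for a shift and 60 degrees for a turn. A row lasts 1/10 s, in which the tool goes at most 50 mm and 8.59 degrees, less where a joint would pass 70% of its speed; a pose out of reach is approached as far as the arm can. A call with a number of a shift or a turn outside -1 to 1 is refused whole. A call with a gripper value outside its range is refused whole. The fingers move at their own pace and stop on an object; "newtons" is the grip in N (left out, the last holds). Time passes only in rows, so rows that repeat a pose let the fingers close. It gives the time, the measured TCP pose, the force, the opening and the grip force at its end, in the units of the state.
- bot.get_obs(): the state, without advancing time (a new reading comes with each control period).
- optics.camera(name): name is "scene" or "top" or "wrist"; returns a dict with "color" (400x640x3 uint8, red, green, blue), "camera_matrix" (3x3 intrinsics, pixels), "D" ([k1, k2, p1, p2, k3] as OpenCV has them; the pictures are not rectified), "extrinsics" (4x4, takes a point from camera to world coordinates); the wrist camera has in their place "mount" (4x4, takes a point from camera to tool coordinates, whose origin is the TCP and whose axes are the flange's). Camera axes: x right, y down, z forward; pixel columns grow to the right and rows downward; lengths in mm; the calibration is good to about 2 mm. A picture is of the moment at which its call begins: read the wrist's pose just before it. There is no depth.
- bot.close_job(): hands the job in; it is judged then, once.
The state is a dict: "time": time; "joint_positions": joint angles; "joint_vel": joint speeds; "joint_torque": joint torques, N m; "ee_pos": TCP position; "tcp_rot": TCP orientation; "wrist_force": force on the tool from outside, world axes, zero at the start; "moment": the same for the moment, N m; "width": finger opening in mm; "gripper_force": force on a finger pad.
Only numpy, scipy, OpenCV 4.12 (cv2) and the standard library are available. Lean on these libraries where they do the work, as an engineer would, in place of code of your own. Each camera call takes 0.05 s, during which the arm holds its last target. There are 200 camera calls.

TASK

Stand the amber dropper bottle from the bench upright inside the open grey chest, beside the bottle already stored there, without dropping it. Then break the lid's folding stay by pressing the cross bar at its knee down past straight, and lower the lid gently until it is fully shut. Leave the bottle that is already in the chest and the specimen cup on the bench where they are, and let go of everything at the end.

Things in the scene. Friction and masses are not known exactly. Their poses are not given: they have to be found in the camera images.
- chest: Fixed grey steel chest, open on top, 200 x 240 x 115 mm (x, y, z in its own frame). Origin at the centre of its underside; -x is its front (towards the robot), +x the hinge side, +y its left. Walls 7 mm; inner floor 7 mm above the origin; inside 186 x 226 mm. The lid is hinged on the far rim; its folding stay is outside the right (-y) wall.
- chest_floor (a point): Middle of the free part of the chest's inner floor, right of the stored bottle: x 0, y -30, z 7 mm in the chest's frame. A good place for the bottle.
- lid_hinge (a point): Middle of the lid's hinge line, which runs along the chest's y: x 106, y 0, z 118 mm in the chest's frame. The lid is a flat plate, 206 mm from hinge to free edge, 240 mm wide, 8 mm thick, 0.4 kg, with a small steel lip at the middle of the free edge.
- lid (a joint): Lid angle in rad: 0 at the start (held open by the locked stay, 85 degrees up from shut), grows as it is lowered, 1.483 fully shut. The hinge is stiff (0.45 N m), so the lid stays where it is left and must be pushed down all the way. While the stay is locked the lid cannot be pushed shut.
- lid_front (a point): Point on the lid's outer face (its top when shut; it faces away from the robot when open), mid-width, 190 mm from the hinge line, 16 mm short of the free edge; moves with the lid. The face lies 7 mm outside the hinge line. 125 mm above the bench when shut.
- knee_bar (a point): Middle of the black grip (46 mm long, 17 mm thick) on the stay's cross bar, which is the knee pin: horizontal along the chest's y, sticking out to its right, the grip's middle 56 mm clear of the lid's side. At the start about x 18, y -176, z 162 mm in the chest's frame. To break the stay press it down and towards the hinge, along (0.52, 0, -0.85) in the chest's frame.
- stay_knee (a joint): Bend of the stay's knee in rad: 0 locked against its stop (0.28 past straight the other way), 0.28 straight, above that the knee is folding and the lid is free to come down; about 2.5 with the lid shut.
- bottle_center (a point): The bottle to store: amber stain bottle with dropper, standing on the bench either to the left or to the right of the chest; 100 mm tall; body 37 mm diameter up to 60 mm, neck and bulb above it 21 mm. Point on its axis 50 mm above its foot. About 70 g.
- stored_center (a point): The like bottle already standing in the left part of the chest (same size). Point on its axis 50 mm above its foot. Leave it.
- cup_center (a point): Specimen cup with screw lid, 66 mm diameter, 69 mm tall, on the bench on the other side of the chest. Point on its axis 35 mm above its foot. Leave it.
- stain_bottle_1: The same bottle to store; origin at the centre of its foot.
- stay_pivot (a point): Pivot of the stay on the chest's right wall: x -50, y -128, z 106 mm in the chest's frame. The stay is two steel bars of 88 mm: from here to the knee bar, and on to the lid (80 mm from its hinge). The knee bar swings on an arc of 88 mm about this pivot; it is straight after about 12 mm and then the lid comes down with it. It takes a few N.
Mind the look-alikes: they are no part of the job. Of the things like the part that bears cup_center, leave any that is blue; of the rest the smaller one is meant.

How it is judged:
By the outcome, as a careful person would: the job done as asked, in the order asked, and still so for the second after the job is handed in, with the robot touching nothing.
It also fails if it takes over 72 s, if anything falls off the work surface, if the arm or the gripper's body presses on something with over 40 N, if the wrist force passes 120 N, or if a joint passes its speed limit or range.

## Working session

There is one attempt and no reset: what is moved stays moved. The work goes in short steps, Python scripts to look and compute and a tool call to move; the robot and the scene stay as the last step left them, time stands still between calls to the robot, and variables do not carry over. Pictures are saved under pics/ and viewed, at most 10 in all, crops included, and the job is handed in when it is done.

Besides the shell and the picture viewer there is one more tool, called after "Request:" as name(argument=value, ...), one argument or row to a line, values as JSON. arm_command: Moves the arm, as the interface text tells. Shift numbers are shares of 0.5 m and turn numbers shares of 60 degrees, none past 1 either way. Its arguments: {"type":"object","properties":{"targets":{"type":"array","items":{"type":"array","items":{"type":"number"}}},"newtons":{"type":"number"}},"required":["targets"]}

```bash
ls; mkdir -p pics; python3 - <<'E'
from station import bot, optics
import cv2, numpy as np
o=bot.get_obs(); print({k:np.round(v,3) for k,v in o.items()})
for n in ("scene","top"):
    d=optics.camera(n); cv2.imwrite(f"pics/{n}0.png",d["color"][:,:,::-1])
    np.savez(f"{n}.npz",**d); print(n,np.round(d["camera_matrix"],1).tolist(),d["D"],np.round(d["extrinsics"],3).tolist())
E
```

```text
pics
{'time': np.float64(0.0), 'joint_positions': array([ 1.13 ,  0.629,  0.038,  1.518, -0.027,  0.996, -0.02 ]), 'joint_vel': array([ 0.001,  0.   , -0.   , -0.   ,  0.001, -0.   , -0.   ]), 'joint_torque': array([-1.0000e-03, -5.6341e+01,  1.2260e+00, -1.9345e+01,  1.1000e-02,
        1.0000e-02,  0.0000e+00]), 'ee_pos': array([ 237.77 , -604.288,  230.403]), 'tcp_rot': array([-3.085e+00, -5.850e-01,  1.000e-03]), 'wrist_force': array([ 0.606, -0.012,  1.005]), 'moment': array([ 0.006, -0.049, -0.033]), 'gripper_force': np.float64(0.0), 'width': np.float64(85.106)}
scene [[373.3, 0.0, 312.2], [0.0, 373.3, 202.4], [0.0, 0.0, 1.0]] [0.0056147 0.        0.        0.        0.       ] [[-0.486, -0.495, 0.72, -227.889], [-0.874, 0.275, -0.401, 399.232], [0.001, -0.824, -0.567, 759.606], [0.0, 0.0, 0.0, 1.0]]
top [[451.5, 0.0, 323.1], [0.0, 451.5, 198.6], [0.0, 0.0, 1.0]] [0.01576784 0.         0.         0.         0.        ] [[0.019, -0.981, 0.192, 262.315], [-1.0, -0.017, 0.012, -19.682], [-0.009, -0.192, -0.981, 1416.869], [0.0, 0.0, 0.0, 1.0]]
```

View pics/scene0.png

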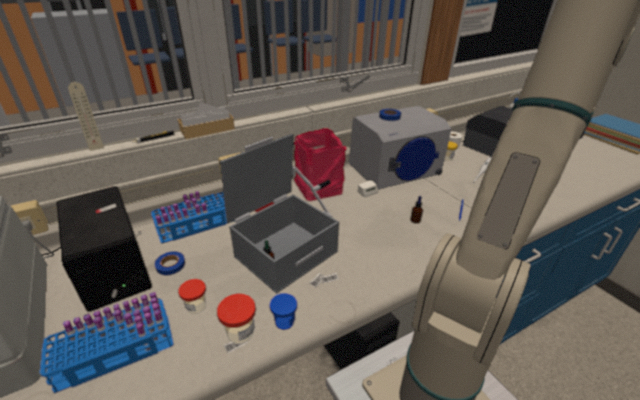

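View pics/top0.png

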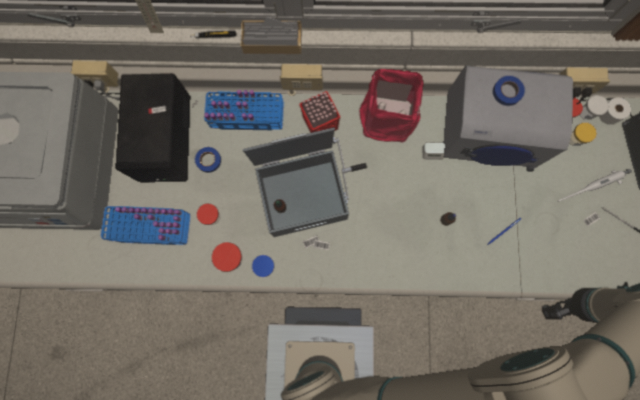

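The top view shows the chest at about (300,190), the stored bottle at (280,206) and the knee bar grip at (356,168). The bottle to store is at (448,219) in the top view and (417,210) in the scene view.

There are three possible cups in the top view: small red (207,214), big red (226,257) and blue (263,265). The smaller red one fits, but all of them stay put. I'll enlarge the chest and the bottle.

```bash
python3 - <<'E'
import cv2, numpy as np
t=cv2.imread("pics/top0.png"); s=cv2.imread("pics/scene0.png")
a=cv2.resize(t[125:240,240:375],None,fx=5,fy=5,interpolation=cv2.INTER_CUBIC) # 675x575
cv2.imwrite("pics/c1.png",a)
b=cv2.resize(s[130:290,215:345],None,fx=3.6,fy=3.6,interpolation=cv2.INTER_CUBIC) #468x576
c=cv2.resize(s[190:230,395:440],None,fx=7,fy=7,interpolation=cv2.INTER_CUBIC) #315x280
d=cv2.resize(t[200:240,425:470],None,fx=7,fy=7,interpolation=cv2.INTER_CUBIC)
r=np.vstack([c,d,np.zeros((16,315,3),np.uint8)])
cv2.imwrite("pics/c2.png",np.hstack([b,r]))
E
```

```text
(no output)
```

View pics/c1.png

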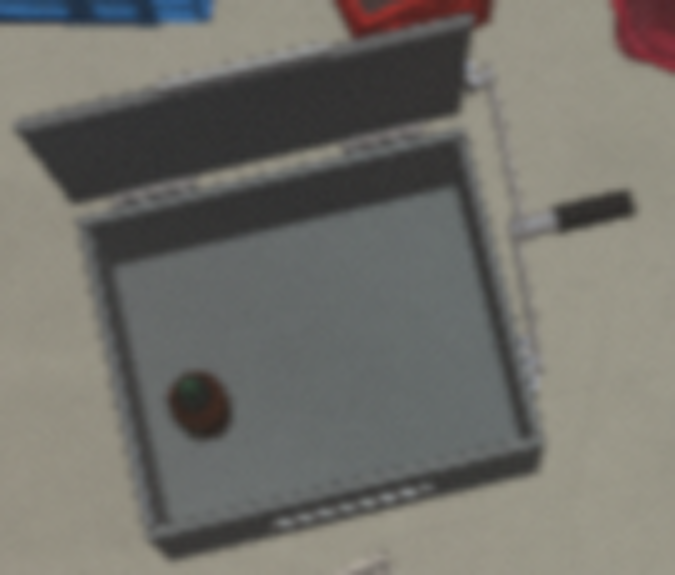

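View pics/c2.png

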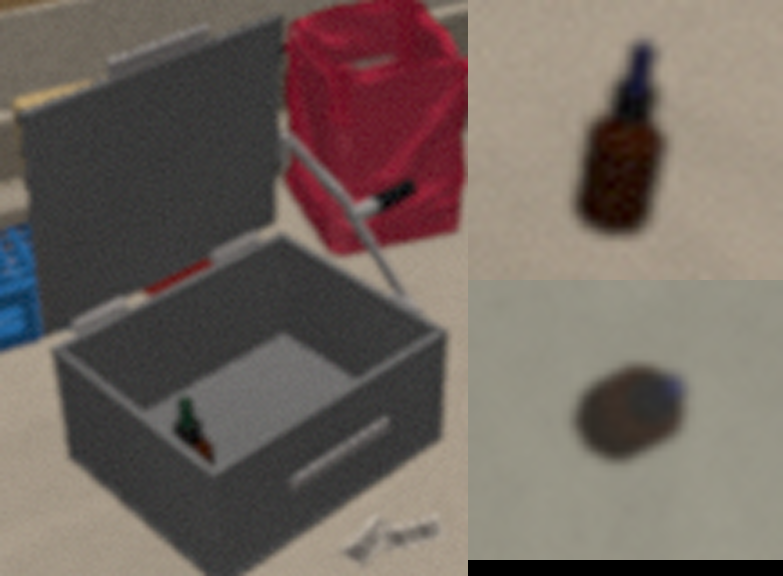

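The crops show the four rim corners clearly, an upright bottle with a dark blue bulb and an amber body, and the black grip at c1 (595,211) and c2 (398,194). Next I fit the poses.

```bash
cat > h.py <<'E'
import numpy as np, cv2
from scipy.optimize import least_squares
from scipy.spatial.transform import Rotation as R
C={n:dict(np.load(n+".npz")) for n in ("scene","top")}
def proj(n,P):
    c=C[n]; T=np.linalg.inv(c["extrinsics"])
    return cv2.projectPoints(np.array(P,float).reshape(-1,3),cv2.Rodrigues(T[:3,:3])[0],T[:3,3],c["camera_matrix"],c["D"])[0].reshape(-1,2)
def cw(p,Q):
    c,s=np.cos(p[2]),np.sin(p[2]); Q=np.array(Q,float).reshape(-1,3)
    return np.c_[p[0]+c*Q[:,0]-s*Q[:,1],p[1]+s*Q[:,0]+c*Q[:,1],Q[:,2]]
def tri(obs,z=None):
    f=lambda X: np.concatenate([(proj(n,[X[0],X[1],X[2] if z is None else z])-uv).ravel() for n,uv in obs])
    r=least_squares(f,[600,0,100.]); return r.x,r.fun
E
python3 - <<'E'
from h import *
t=lambda x,y:(240+x/5-.4,125+y/5-.4); s=lambda x,y:(215+x/3.6-.36,130+y/3.6-.36)
K=[[100,120,115],[100,-120,115],[-100,-120,115],[-100,120,115]]
T=np.array([t(80,217),t(467,133),t(542,443),t(150,540)]); S=np.array([s(55,348),s(285,235),s(445,330),s(215,470)])
for w in ((1,1),(1,0),(0,1)):
    f=lambda p: np.concatenate([w[0]*(proj("top",cw(p,K))-T).ravel(),w[1]*(proj("scene",cw(p,K))-S).ravel()])
    r=least_squares(f,[650,0,0.2],x_scale=[100,100,.1]); print("chest",r.x.round(3),r.fun.round(1))
    if w==(1,1): p=r.x
print("knee tri",tri([("top",t(595,211)),("scene",s(398,194))]), "model",cw(p,[18,-176,162]))
b=lambda x,y:(395+(x-468)/7-.43,190+y/7-.43); d=lambda x,y:(425+(x-468)/7-.43,200+(y-280)/7-.43)
print("bottle",tri([("top",d(673,385)),("scene",b(645,45))]),tri([("top",d(673,385)),("scene",b(645,45))],100),tri([("top",d(617,418)),("scene",b(612,215))],0))
q=tri([("top",t(193,388))],107)[0][:2];print("stored",q, "in chest", R.from_euler('z',-p[2]).apply(np.r_[q-p[:2],0]))
np.save("chest.npy",p); print("floor",cw(p,[0,-30,7]),"hinge",cw(p,[106,0,118]))
E
```

```text
chest [5.38849e+02 6.07280e+01 2.53000e-01] [-0.7  0.2  0.1 -1.1  1.3  0.9 -0.7  0.6 -1.  -1.  -0.3 -1.9  1.6 -0.4
 -0.6  1.2]
chest [5.39343e+02 6.07490e+01 2.50000e-01] [-0.7 -0.1  0.3 -1.2  1.2  0.9 -0.8  0.3 -0.  -0.  -0.  -0.   0.  -0.
 -0.   0. ]
chest [5.37917e+02 6.09630e+01 2.57000e-01] [-0.   0.  -0.  -0.   0.   0.  -0.   0.  -1.  -0.7 -0.4 -1.7  1.7 -0.4
 -0.3  1.5]
knee tri (array([ 601.04824806, -105.15259592,  163.024368  ]), array([ 0.48730084,  0.35609724, -0.63522044, -0.08788914])) model [[ 600.36223994 -105.15223939  162.        ]]
bottle (array([ 478.87240072, -389.5445303 ,   96.57439711]), array([ 0.11001463,  0.11089171, -0.16745875, -0.01600704])) (array([ 477.64911007, -387.99248225,  100.        ]), array([-0.0844687 ,  0.32960945, -0.09524163, -0.59292329])) (array([ 478.85789485, -390.2143252 ,  100.        ]), array([-0.11112041,  0.20853271, -0.00420517, -0.40250905]))
stored [505.22505453 129.33380881] in chest [-15.36667032  74.84149609   0.        ]
floor [[546.36397959  31.68411499   7.        ]] hinge [[641.46967977  87.28003023 118.        ]]
```

```bash
cat > mv.py <<'E'
import sys; from h import *; from station import bot
def mv(xyz,yaw=None,base=None):  # yaw of tool y axis, deg; prints fractions
    o=bot.get_obs(); r=R.from_rotvec(o["tcp_rot"]); p=o["ee_pos"] if base is None else base
    s=r.inv().apply(np.array(xyz)-p)/500; y=r.as_matrix()[:,1]; cur=np.degrees(np.arctan2(y[1],y[0]))
    roll=0 if yaw is None else -((yaw-cur+90)%180-90)/60
    print("at",o["ee_pos"].round(1),"yaw",cur.round(1),"->",s.round(4),"roll",round(roll,3))
E
python3 - <<'E'
from mv import *
mv([478.5,-389,190],-38); mv([478.5,-389,32],-38)
E
```

```text
at [ 237.7 -604.4  230.5] yaw -68.5 -> [ 0.6057 -0.2244  0.0813] roll -0.509
at [ 237.7 -604.4  230.5] yaw -68.5 -> [ 0.6058 -0.2239  0.3973] roll -0.509
```

Request:
arm_command(
  targets=[
    [0.2, -0.075, 0.08, -0.17, 0],
    [0.4, -0.15, 0.08, -0.34, 0],
    [0.606, -0.224, 0.08, -0.51, 0],
    [0.606, -0.224, 0.08, -0.51, 0],
    [0.606, -0.224, 0.08, -0.51, 0],
    [0.606, -0.224, 0.08, -0.51, 0],
    [0.606, -0.224, 0.08, -0.51, 0],
    [0.606, -0.224, 0.08, -0.51, 0],
    [0.606, -0.224, 0.08, -0.51, 0],
    [0.606, -0.224, 0.08, -0.51, 0],
  ],
)

```text
time: 1.1
ee_pos: [477.4, -391.1, 191.1]
tcp_rot: [-2.824, -1.376, 0.002]
wrist_force: [-0.8, -0.2, 0.0]
width: 85.5
gripper_force: 0.0
```

```bash
python3 - <<'E'
from mv import *
from station import optics
mv([478.5,-389,32],-38)
o=bot.get_obs(); d=optics.camera("wrist"); cv2.imwrite("pics/w1.png",d["color"][:,:,::-1])
T=np.eye(4);T[:3,:3]=R.from_rotvec(o["tcp_rot"]).as_matrix();T[:3,3]=o["ee_pos"]
E=np.linalg.inv(T@d["mount"])
for z in (0,60,100): print(z,cv2.projectPoints(np.array([[478.5,-389,z]],float),cv2.Rodrigues(E[:3,:3])[0],E[:3,3],d["camera_matrix"],d["D"])[0].ravel().round(1))
E
```

```text
at [ 477.4 -391.1  191.1] yaw -38.1 -> [ 0.0051 -0.0007  0.3181] roll -0.001
0 [320.4 175.5]
60 [320.5 189.1]
100 [320.6 201.7]
```

View pics/w1.png

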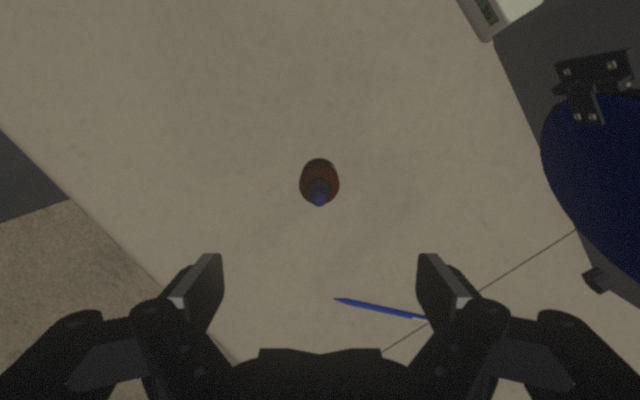

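The wrist view shows the bottle's bulb at (320,200) against a predicted (320.6,201.7), so it is confirmed and centred. I'll go down and grasp.

Request:
arm_command(
  targets=[
    [0.005, 0, 0.08, 0, 0],
    [0.005, 0, 0.16, 0, 0],
    [0.005, 0, 0.24, 0, 0],
    [0.005, 0, 0.29, 0, 0],
    [0.005, 0, 0.318, 0, 0],
    [0.005, 0, 0.318, 0, 0],
    [0.005, 0, 0.318, 0, 0.3],
    [0.005, 0, 0.318, 0, 0.6],
    [0.005, 0, 0.318, 0, 0.8],
    [0.005, 0, 0.318, 0, 0.8],
  ],
  newtons=30,
)

```text
time: 2.15
ee_pos: [481.0, -388.2, 33.8]
tcp_rot: [2.821, 1.378, 0.001]
wrist_force: [-0.9, 1.1, 5.3]
width: 36.0
gripper_force: 30.2
```

Request:
arm_command(
  targets=[
    [0, 0, 0, 0, 0.8],
    [0, 0, 0, 0, 0.8],
    [0, 0, 0, 0, 0.8],
    [0, 0, 0, 0, 0.8],
  ],
)

```text
time: 2.55
ee_pos: [481.0, -388.2, 33.8]
tcp_rot: [2.821, 1.378, 0.001]
wrist_force: [-1.9, 0.6, 6.3]
width: 36.3
gripper_force: 30.2
```

Request:
arm_command(
  targets=[
    [0, 0, -0.02, 0, 0.8],
    [0, 0, -0.06, 0, 0.8],
    [0, 0, -0.12, 0, 0.8],
    [0, 0, -0.18, 0, 0.8],
    [0, 0, -0.24, 0, 0.8],
    [0, 0, -0.3, 0, 0.8],
    [0, 0, -0.36, 0, 0.8],
    [0, 0, -0.4, 0, 0.8],
    [0, 0, -0.42, 0, 0.8],
    [0, 0, -0.42, 0, 0.8],
  ],
)

```text
time: 3.55
ee_pos: [481.0, -388.2, 243.9]
tcp_rot: [2.82, 1.378, 0.002]
wrist_force: [0.8, -1.0, -1.6]
width: 36.4
gripper_force: 30.3
```

```bash
python3 - <<'E'
from mv import *
c=np.load("chest.npy"); t=cw(c,[-20,-30,0])[0]; print(t,np.degrees(c[2]))
mv([t[0],t[1],244],14.5); mv([t[0],t[1],42],14.5)
E
```

```text
[527.0016169   26.67423362   0.        ] 14.506750506328517
at [ 481.  -388.2  243.9] yaw -37.9 -> [ 0.7109 -0.4375 -0.0014] roll -0.874
at [ 481.  -388.2  243.9] yaw -37.9 -> [ 0.7109 -0.4387  0.4026] roll -0.874
```

Request:
arm_command(
  targets=[
    [0.04, -0.025, 0, -0.05, 0.8],
    [0.11, -0.068, 0, -0.14, 0.8],
    [0.19, -0.117, 0, -0.24, 0.8],
    [0.28, -0.172, 0, -0.35, 0.8],
    [0.37, -0.228, 0, -0.46, 0.8],
    [0.46, -0.283, 0, -0.57, 0.8],
    [0.55, -0.338, 0, -0.68, 0.8],
    [0.63, -0.388, 0, -0.78, 0.8],
    [0.69, -0.424, 0, -0.85, 0.8],
    [0.711, -0.438, 0, -0.874, 0.8],
  ],
)

```text
time: 4.55
ee_pos: [525.6, 33.7, 241.4]
tcp_rot: [-1.908, -2.491, -0.004]
wrist_force: [-0.6, 0.3, -1.0]
width: 36.6
gripper_force: 30.3
```

Request:
arm_command(
  targets=[
    [0, 0, 0, 0, 0.8],
    [0, 0, 0, 0, 0.8],
    [0, 0, 0, 0, 0.8],
  ],
)

```text
time: 4.85
ee_pos: [525.9, 24.6, 241.7]
tcp_rot: [-1.928, -2.48, 0.003]
wrist_force: [-0.2, 0.1, -1.2]
width: 36.2
gripper_force: 30.3
```

```bash
python3 - <<'E'
from mv import *
from station import optics
c=np.load("chest.npy"); t=cw(c,[-20,-30,0])[0]
mv([t[0],t[1],42],14.5)
a=[cv2.resize(optics.camera(n)["color"][y:y+200,x:x+200,::-1],None,fx=2,fy=2) for n,x,y in(("scene",200,100),("top",220,90))]
cv2.imwrite("pics/m1.png",np.hstack(a))
E
```

```text
at [525.9  24.6 241.7] yaw 14.3 -> [0.0039 0.0039 0.3994] roll -0.004
```

View pics/m1.png

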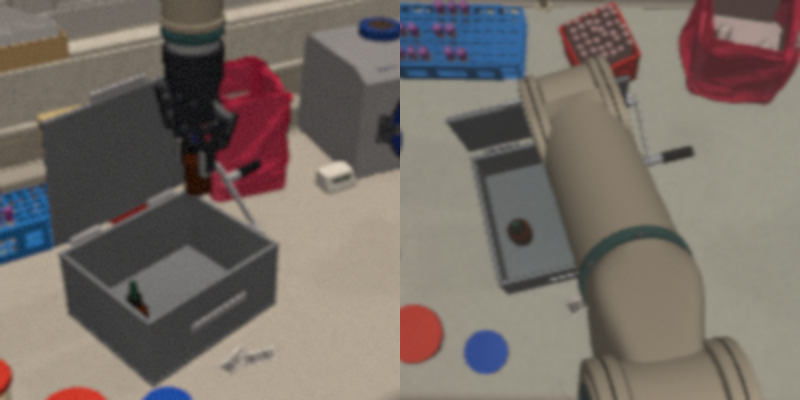

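The gripper holds the bottle upright over the chest's right side. The lid is still open and the wrist bulges towards it, so I'll check the wrist height before lowering.

```bash
python3 - <<'E'
from h import *
p=np.load("chest.npy")
for z in (240,330,400,450,500,550): print(z,"axis scene",proj("scene",[526,24.6,z]).round(0).tolist(),"crop",((proj("scene",[526,24.6,z])-[200,100])*2).round(0).tolist())
for u in ((575,62),(525,100),(628,75),(545,155)):
    uv=np.array(u)/2-[180,-90]
    for z in (500,600):
        X,_=tri([("top",uv)],z); print(u,z,(R.from_euler('z',-p[2]).apply(np.r_[X[:2]-p[:2],0]))[:2].round(0))
E
```

```text
240 axis scene [[297.0, 184.0]] crop [[195.0, 168.0]]
330 axis scene [[297.0, 154.0]] crop [[193.0, 107.0]]
400 axis scene [[296.0, 127.0]] crop [[192.0, 55.0]]
450 axis scene [[295.0, 107.0]] crop [[191.0, 14.0]]
500 axis scene [[295.0, 86.0]] crop [[190.0, -29.0]]
550 axis scene [[294.0, 63.0]] crop [[188.0, -75.0]]
(575, 62) 500 [161. 368.]
(575, 62) 600 [112. 327.]
(525, 100) 500 [131. 425.]
(525, 100) 600 [ 86. 378.]
(628, 75) 500 [134. 315.]
(628, 75) 600 [ 88. 280.]
(545, 155) 500 [ 66. 413.]
(545, 155) 600 [ 28. 367.]
```

```bash
python3 - <<'E'
from h import *
p=np.load("chest.npy")
for u in ((575,62),(525,100),(628,75),(545,155),(640,140)):
    uv=np.array(u)/2+[20,90]
    for z in (450,500,560):
        X,_=tri([("top",uv)],z); print(u,z,(R.from_euler('z',-p[2]).apply(np.r_[X[:2]-p[:2],0]))[:2].round(0))
E
```

```text
(575, 62) 450 [ 80. -51.]
(575, 62) 500 [ 61. -49.]
(575, 62) 560 [ 38. -46.]
(525, 100) 450 [50. 13.]
(525, 100) 500 [32. 12.]
(525, 100) 560 [11. 11.]
(628, 75) 450 [  51. -106.]
(628, 75) 500 [  34. -101.]
(628, 75) 560 [ 12. -95.]
(545, 155) 450 [-18.   6.]
(545, 155) 500 [-32.   5.]
(545, 155) 560 [-48.   4.]
(640, 140) 450 [ -26. -101.]
(640, 140) 500 [-39. -96.]
(640, 140) 560 [-56. -90.]
```

The wrist stays about 25 mm or more clear of the lid. I'll lower gently.

Request:
arm_command(
  targets=[
    [0.004, 0, 0.03, 0, 0.8],
    [0.004, 0, 0.08, 0, 0.8],
    [0.004, 0, 0.13, 0, 0.8],
    [0.004, 0, 0.18, 0, 0.8],
    [0.004, 0, 0.23, 0, 0.8],
    [0.004, 0, 0.28, 0, 0.8],
    [0.004, 0, 0.33, 0, 0.8],
    [0.004, 0, 0.37, 0, 0.8],
    [0.004, 0, 0.388, 0, 0.8],
    [0.004, 0, 0.388, 0, 0.8],
  ],
)

```text
time: 5.95
ee_pos: [525.1, 28.3, 47.4]
tcp_rot: [-1.924, -2.482, 0.003]
wrist_force: [-0.1, 0.5, -1.2]
width: 36.0
gripper_force: 30.3
```

Request:
arm_command(
  targets=[
    [0, 0, 0.003, 0, 0.8],
    [0, 0, 0.006, 0, 0.8],
    [0, 0, 0.006, 0, 0.8],
  ],
)

```text
time: 6.25
ee_pos: [526.3, 29.1, 46.0]
tcp_rot: [1.923, 2.483, 0.002]
wrist_force: [-0.2, -0.8, -1.0]
width: 35.8
gripper_force: 30.3
```

Request:
arm_command(
  targets=[
    [0, 0, 0.003, 0, 0.8],
    [0, 0, 0.006, 0, 0.8],
    [0, 0, 0.008, 0, 0.8],
    [0, 0, 0.008, 0, 0.8],
  ],
)

```text
time: 6.65
ee_pos: [525.7, 29.2, 41.2]
tcp_rot: [-1.923, -2.484, 0.0]
wrist_force: [-0.4, -0.2, -1.3]
width: 35.9
gripper_force: 30.3
```

Request:
arm_command(
  targets=[
    [0, 0, 0.001, 0, 0.8],
    [0, 0, 0.002, 0, 0.8],
    [0, 0, 0.002, 0, 0.8],
  ],
)

```text
time: 6.95
ee_pos: [525.7, 29.2, 40.8]
tcp_rot: [1.923, 2.484, -0.0]
wrist_force: [-1.2, 1.5, 3.6]
width: 36.1
gripper_force: 30.8
```

Touched down. Now release and rise.

Request:
arm_command(
  targets=[
    [0, 0, 0, 0, 0.5],
    [0, 0, 0, 0, 0.4],
    [0, 0, 0, 0, 0.3],
    [0, 0, 0, 0, 0.2],
    [0, 0, 0, 0, 0.2],
    [0, 0, 0, 0, 0.2],
    [0, 0, -0.02, 0, 0.2],
    [0, 0, -0.06, 0, 0.2],
    [0, 0, -0.11, 0, 0.2],
    [0, 0, -0.16, 0, 0.2],
  ],
)

```text
time: 7.95
ee_pos: [525.6, 29.2, 121.7]
tcp_rot: [-1.923, -2.484, 0.0]
wrist_force: [0.4, 0.8, 0.9]
width: 68.1
gripper_force: 0.0
```

Request:
arm_command(
  targets=[
    [0, 0, -0.08, 0, 0.2],
    [0, 0, -0.16, 0, 0.2],
    [0, 0, -0.24, 0, 0.2],
    [0, 0, -0.3, 0, 0.2],
    [0, 0, -0.32, 0, 0.2],
    [0, 0, -0.32, 0, 0.2],
  ],
)

```text
time: 8.55
ee_pos: [526.4, 29.3, 282.0]
tcp_rot: [1.922, 2.482, 0.003]
wrist_force: [0.2, -0.3, -0.8]
width: 68.1
gripper_force: 0.0
```

```bash
python3 - <<'E'
from mv import *
from station import optics
c=np.load("chest.npy")
for q in ([-20,-180,290],[16,-180,210],[16,-180,190]): mv(cw(c,q)[0],14.5)
cv2.imwrite("pics/w2.png",optics.camera("wrist")["color"][:,:,::-1])
E
```

```text
at [526.4  29.3 282. ] yaw 14.5 -> [-0.3053  0.     -0.0157] roll 0.0
at [526.4  29.3 282. ] yaw 14.5 -> [-0.3052  0.0715  0.1446] roll 0.0
at [526.4  29.3 282. ] yaw 14.5 -> [-0.3051  0.0713  0.1846] roll 0.0
```

View pics/w2.png

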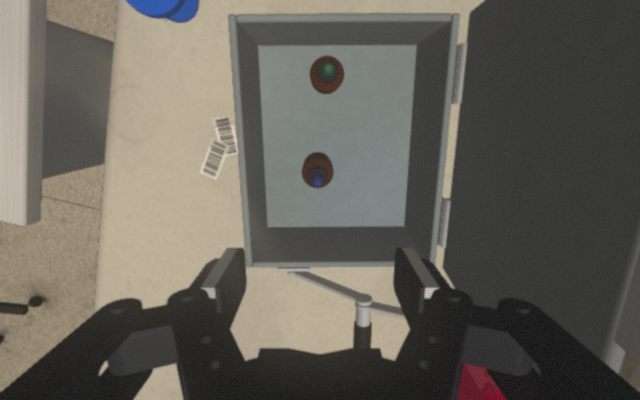

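Both bottles stand upright in the chest, the stored one at (327,72) and the new one at (317,170). Next I close the fingers and go above the knee bar.

Request:
arm_command(
  targets=[
    [-0.08, 0, 0, 0, 0.6],
    [-0.16, 0, 0, 0, 1],
    [-0.24, 0, 0, 0, 1],
    [-0.3, 0.02, 0, 0, 1],
    [-0.319, 0.05, 0.03, 0, 1],
    [-0.319, 0.071, 0.08, 0, 1],
    [-0.319, 0.071, 0.13, 0, 1],
    [-0.319, 0.071, 0.17, 0, 1],
    [-0.319, 0.071, 0.195, 0, 1],
    [-0.319, 0.071, 0.195, 0, 1],
  ],
)

```text
time: 9.6
ee_pos: [597.9, -116.1, 179.6]
tcp_rot: [-1.919, -2.48, 0.005]
wrist_force: [0.4, -1.0, 0.5]
width: 0.4
gripper_force: 0.0
```

```bash
cat > st.py <<'E'
from mv import *
def inch():
    c=np.load("chest.npy"); o=bot.get_obs(); q=R.from_euler('z',-c[2]).apply(o["ee_pos"]-[c[0],c[1],0])
    print("chest",q.round(1),"F",R.from_euler('z',-c[2]).apply(o["wrist_force"]).round(1),"w",o["width"],"t",o["time"],"J",o["joint_positions"].round(2)); return q
E
python3 - <<'E'
from st import *
from station import optics
inch(); a=[cv2.resize(optics.camera(n)["color"][y:y+130,x:x+130,::-1],None,fx=3,fy=3) for n,x,y in(("scene",250,100),("top",280,100))]
cv2.imwrite("pics/k1.png",np.hstack(a))
E
```

```text
chest [  12.9 -186.   179.6] F [ 0.1 -1.   0.5] w 0.3900541983617504 t 9.6 J [ 0.36  0.65 -0.35  1.68  0.27  0.87  0.15]
```

View pics/k1.png

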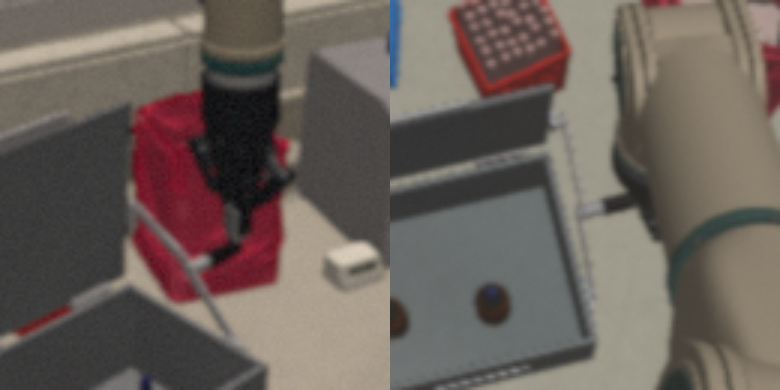

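The closed tips are at (237,235), just above the black grip. I'll press it along its arc.

Request:
arm_command(
  targets=[
    [0.004, 0.004, 0.012, 0, 1],
    [0.004, 0.006, 0.018, 0, 1],
    [0.004, 0.01, 0.024, 0, 1],
    [0.004, 0.014, 0.029, 0, 1],
    [0.004, 0.018, 0.036, 0, 1],
    [0.004, 0.022, 0.042, 0, 1],
    [0.004, 0.026, 0.049, 0, 1],
    [0.004, 0.03, 0.056, 0, 1],
  ],
)

```text
time: 10.5
ee_pos: [614.1, -110.7, 154.4]
tcp_rot: [-1.923, -2.484, 0.0]
wrist_force: [-1.3, -0.1, 1.9]
width: -0.3
gripper_force: 0.7
```

```bash
python3 -c "
from st import *; inch()"
```

```text
chest [  29.9 -184.8  154.4] F [-1.3  0.2  1.9] w -0.2661818480906147 t 10.5 J [ 0.34  0.7  -0.33  1.66  0.29  0.83  0.13]
```

Request:
arm_command(
  targets=[
    [0, 0.002, 0.01, 0, 1],
    [0, 0.004, 0.02, 0, 1],
    [0, 0.007, 0.03, 0, 1],
    [0, 0.01, 0.04, 0, 1],
    [0, 0.012, 0.049, 0, 1],
    [0, 0.014, 0.06, 0, 1],
    [0, 0.015, 0.07, 0, 1],
    [0, 0.015, 0.08, 0, 1],
    [0, 0.015, 0.08, 0, 1],
  ],
)

```text
time: 11.4
ee_pos: [619.8, -109.2, 113.4]
tcp_rot: [-1.922, -2.482, 0.004]
wrist_force: [-0.3, 0.4, -0.6]
width: 0.1
gripper_force: 0.0
```

```bash
python3 - <<'E'
from st import *
from station import optics
inch(); a=[cv2.resize(optics.camera(n)["color"][y:y+130,x:x+130,::-1],None,fx=3,fy=3) for n,x,y in(("scene",220,110),("top",245,110))]
cv2.imwrite("pics/k2.png",np.hstack(a))
E
```

```text
chest [  35.8 -184.8  113.4] F [-0.2  0.4 -0.6] w 0.12659632567595575 t 11.4 J [ 0.32  0.76 -0.31  1.67  0.31  0.77  0.11]
```

View pics/k2.png

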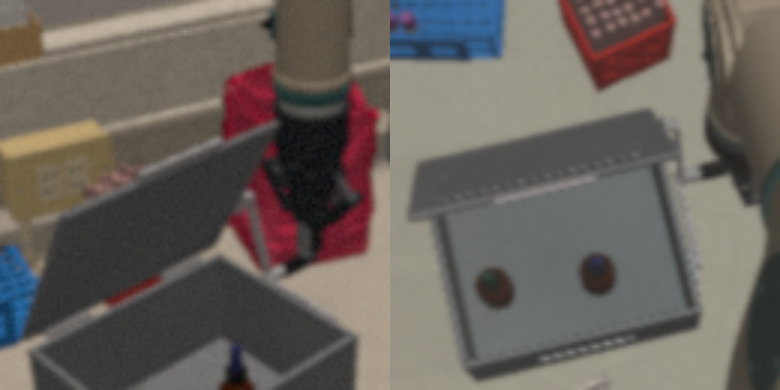

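The stay is broken and the lid is down to about 60°, with both bottles still standing. I'll press further to lower the lid more.

Request:
arm_command(
  targets=[
    [0, 0.002, 0.01, 0, 1],
    [0, 0.002, 0.02, 0, 1],
    [0, 0.002, 0.03, 0, 1],
    [0, 0, 0.04, 0, 1],
    [0, -0.003, 0.05, 0, 1],
    [0, -0.005, 0.058, 0, 1],
    [0, -0.01, 0.068, 0, 1],
    [0, -0.014, 0.077, 0, 1],
    [0, -0.018, 0.086, 0, 1],
    [0, -0.018, 0.086, 0, 1],
  ],
)

```text
time: 12.5
ee_pos: [612.5, -110.8, 71.0]
tcp_rot: [-1.923, -2.484, -0.001]
wrist_force: [-0.1, 0.3, 0.5]
width: 0.2
gripper_force: 0.0
```

```bash
python3 - <<'E'
from st import *
from station import optics
inch(); a=[cv2.resize(optics.camera(n)["color"][y:y+130,x:x+130,::-1],None,fx=3,fy=3) for n,x,y in(("scene",220,130),("top",245,130))]
cv2.imwrite("pics/k3.png",np.hstack(a))
E
```

```text
chest [  28.4 -184.5   71. ] F [0.  0.3 0.5] w 0.19429041175210682 t 12.5 J [ 0.31  0.8  -0.29  1.72  0.34  0.67  0.09]
```

View pics/k3.png

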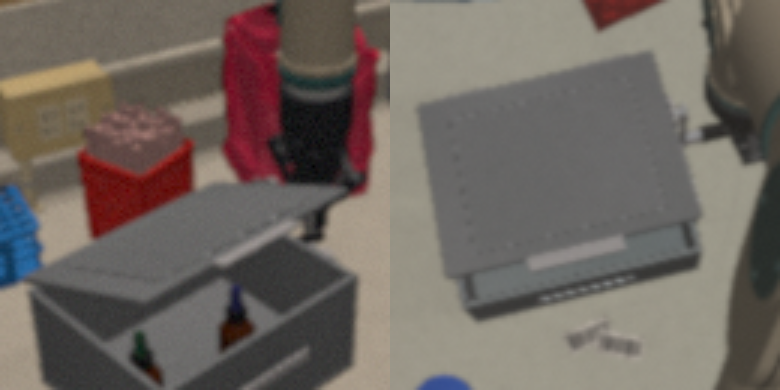

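The lid is down to about 25° and both bottles are visible under it. I'll lift off and move above the front of the lid.

Request:
arm_command(
  targets=[
    [0, 0, -0.08, 0, 1],
    [0, 0, -0.17, 0, 1],
    [0, 0, -0.26, 0, 1],
    [0, 0, -0.35, 0, 1],
    [0, 0, -0.438, 0, 1],
    [0.05, -0.03, -0.438, 0, 1],
    [0.13, -0.075, -0.438, 0, 1],
    [0.22, -0.13, -0.438, 0, 1],
    [0.3, -0.175, -0.438, 0, 1],
    [0.369, -0.216, -0.438, 0, 1],
  ],
)

```text
time: 13.6
ee_pos: [460.4, 43.0, 291.3]
tcp_rot: [1.92, 2.486, 0.003]
wrist_force: [0.3, 0.8, 0.4]
width: 0.2
gripper_force: 0.0
```

Request:
arm_command(
  targets=[
    [0, 0, 0, 0, 1],
    [0, 0, 0.03, 0, 1],
    [0, 0, 0.08, 0, 1],
    [0, 0, 0.13, 0, 1],
    [0, 0, 0.13, 0, 1],
  ],
)

```text
time: 14.1
ee_pos: [460.7, 40.2, 223.7]
tcp_rot: [-1.921, -2.482, 0.004]
wrist_force: [0.1, -0.3, 0.2]
width: -0.0
gripper_force: 0.0
```

```bash
python3 -c "
from st import *; inch()"
```

```text
chest [-80.9  -0.3 223.7] F [ 0.  -0.3  0.2] w -0.03640919435655486 t 14.1 J [ 0.16  0.4  -0.42  2.02  0.23  0.77 -0.14]
```

Request:
arm_command(
  targets=[
    [0, 0.013, 0, 0, 1],
    [0, 0.026, 0.01, 0, 1],
    [0, 0.026, 0.022, 0, 1],
    [0, 0.024, 0.034, 0, 1],
    [0, 0.022, 0.046, 0, 1],
    [0, 0.02, 0.058, 0, 1],
    [0, 0.018, 0.07, 0, 1],
    [0, 0.016, 0.082, 0, 1],
    [0, 0.014, 0.094, 0, 1],
    [0, 0.012, 0.106, 0, 1],
  ],
)

```text
time: 15.1
ee_pos: [467.6, 42.0, 172.3]
tcp_rot: [-1.923, -2.484, 0.0]
wrist_force: [0.6, 0.7, -1.0]
width: -0.2
gripper_force: 0.1
```

```bash
python3 -c "
from st import *; inch()"
```

```text
chest [-73.7  -0.3 172.3] F [ 0.7  0.5 -1. ] w -0.17211522242101587 t 15.1 J [ 0.12  0.49 -0.38  2.06  0.29  0.64 -0.2 ]
```

Request:
arm_command(
  targets=[
    [0, -0.002, 0.01, 0, 1],
    [0, -0.004, 0.02, 0, 1],
    [0, -0.006, 0.03, 0, 1],
    [0, -0.008, 0.04, 0, 1],
    [0, -0.009, 0.05, 0, 1],
    [0, -0.01, 0.06, 0, 1],
    [0, -0.011, 0.068, 0, 1],
    [0, -0.012, 0.076, 0, 1],
    [0, -0.012, 0.082, 0, 1],
    [0, -0.012, 0.085, 0, 1],
  ],
)

```text
time: 16.1
ee_pos: [461.8, 40.5, 130.0]
tcp_rot: [-1.923, -2.484, 0.0]
wrist_force: [-0.1, 0.8, 0.0]
width: -0.2
gripper_force: 0.2
```

Request:
arm_command(
  targets=[
    [0, 0, 0.002, 0, 1],
    [0, 0, 0.005, 0, 1],
    [0, 0, 0.007, 0, 1],
    [0, 0, 0.007, 0, 1],
  ],
)

```text
time: 16.5
ee_pos: [461.9, 40.5, 126.8]
tcp_rot: [-1.923, -2.484, 0.0]
wrist_force: [0.2, -0.5, -0.2]
width: -0.0
gripper_force: 0.0
```

Request:
arm_command(
  targets=[
    [0, 0, 0.002, 0, 1],
    [0, 0, 0.004, 0, 1],
    [0, 0, 0.006, 0, 1],
    [0, 0, 0.006, 0, 1],
  ],
)

```text
time: 16.9
ee_pos: [462.0, 40.6, 124.9]
tcp_rot: [1.922, 2.483, 0.0]
wrist_force: [-2.2, -1.9, 14.1]
width: -0.0
gripper_force: 7.0
```

A firm 14 N at z = 124.9 mm, against 125 expected when shut. One small nudge, then retreat.

Request:
arm_command(
  targets=[
    [0, 0, 0.001, 0, 1],
    [0, 0, 0.001, 0, 1],
    [0, 0, 0.001, 0, 1],
  ],
)

```text
time: 17.2
ee_pos: [462.0, 40.6, 124.9]
tcp_rot: [1.922, 2.483, 0.0]
wrist_force: [-4.7, 0.1, 19.3]
width: 0.1
gripper_force: 9.6
```

Request:
arm_command(
  targets=[
    [0, 0, -0.01, 0, 1],
    [0, 0, -0.04, 0, 1],
    [0, 0, -0.1, 0, 1],
    [0, 0, -0.18, 0, 1],
    [0, 0, -0.26, 0, 0.6],
    [0, 0, -0.3, 0, 0.2],
    [0, 0, -0.3, 0, 0.2],
    [0, 0, -0.3, 0, 0.2],
  ],
)

```text
time: 18.0
ee_pos: [461.6, 40.3, 273.1]
tcp_rot: [1.923, 2.484, -0.0]
wrist_force: [0.3, 1.1, -0.4]
width: 57.7
gripper_force: 0.0
```

```bash
python3 - <<'E'
from st import *
from station import optics
q=inch(); c=np.load("chest.npy")
# numeric check: lid outline in the wrist picture vs model of a shut lid
o=bot.get_obs(); d=optics.camera("wrist"); T=np.eye(4);T[:3,:3]=R.from_rotvec(o["tcp_rot"]).as_matrix();T[:3,3]=o["ee_pos"]
E=np.linalg.inv(T@d["mount"]); g=cv2.GaussianBlur(cv2.cvtColor(d["color"],cv2.COLOR_RGB2GRAY),(5,5),0).astype(float)
P=lambda Q: cv2.projectPoints(cw(c,Q),cv2.Rodrigues(E[:3,:3])[0],E[:3,3],d["camera_matrix"],d["D"])[0].reshape(-1,2)
for y in (30,60,90):
    a=P([[-100,y,122],[-100,y,175]]); 
    row=int(a[0,1]); x0=int(a[0,0]); gx=np.abs(np.gradient(g[row])); k=[i for i in range(max(2,x0-60),min(638,x0+60)) if gx[i]>6]
    print(y,"shut edge",a[0].round(0),"if raised",a[1].round(0),"edges at",k)
E
```

```text
chest [-79.9  -0.4 273.1] F [ 0.6  0.9 -0.4] w 57.73110271583757 t 18.0 J [ 0.19  0.33 -0.45  1.95  0.18  0.9  -0.1 ]
30 shut edge [298. 155.] if raised [294. 165.] edges at [262, 263, 265, 266, 267, 278, 279, 280, 282, 283, 284, 298, 299, 300, 301]
60 shut edge [298. 121.] if raised [293. 123.] edges at [297, 298, 299]
90 shut edge [297.  85.] if raised [292.  79.] edges at [296, 297, 298]
```

The lid's edge in the wrist picture is where a shut lid should be, and the robot touches nothing.

```bash
python3 -c "
from station import bot; print(bot.close_job())"
```

```text
the job is handed in; nothing more can be done
None
```

The job is handed in at about 18 s: the amber bottle stands in the chest beside the stored one (both last seen upright with the lid at about 25°), the stay is broken, the lid is shut, and the gripper is clear.

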